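# Vent a filter dock and eject its spent cartridge

## Robot

A 6-joint arm with a two-finger parallel gripper is mounted at the origin on a cart in front of the work surface, level with it; the furniture and walls round the work are solid. World frame = base frame: x ahead of the robot, y to its left, z up, the work surface at z = 0. Lengths are in mm, angles in rad, forces in N, time in s.
With the tool pointing down it reaches from about 350 to 975 mm from the base axis. Payload 7.1 kg.
Tool frame: the origin (TCP) lies at the very end of the fingers, on their centre line; the grasp point (between the pads) lies 19 mm behind it; z points along the fingers, y is the line along which they close (so a half turn about z gives the same grasp; the last joint's range is limited). The gripper opens to 88 mm and grips with 3 to 60 N. Pads are 20 mm wide; open, the fingers measure 115 mm over their backs; the gripper's body (75 mm by 178 mm) begins 61 mm behind the grasp point.
Start: joints at [1.164, 0.423, 1.63, -0, 1.089, -0.019], TCP at [236.313, 578.585, 222.675] pointing down, gripper open.
Joint ranges: [-3, 3], [-0.9, 2.11], [0.09, 2.58], [-1.31, 4.45], [0.11, 2.69], [-2.54, 2.54]. Speed limits (rad/s): [2.39, 2.39, 3.01, 3.14, 3.14, 3.14].

## Interface

Orientations are given as a rotation vector (axis times angle).
In Python, from workcell import sensors, imaging, close_job gives the robot as it stands. The module is installed in compiled form; this text tells all that it offers.
- The arm moves only by the tool servo_tool, never from a script. Its argument "steps" is a list of rows, each a list of 3 entries, a list of its own where there are three numbers: the shift along the world's x, y, z in m, then the turn, a rotation vector about the world's x, y, z in degrees, then the opening, from -1 (shut) to 1 (fully open). A call has exactly 8 rows; each row shifts and turns the commanded pose from where the row before left it; what a row does not reach is not made up. A row lasts 1/12 s, in which the tool goes at most 41.7 mm and 7.16 degrees, less where a joint would pass 70% of its speed; a pose out of reach is approached as far as the arm can. A call is refused whole if a number of a shift passes 0.0417 or a number of a turn 7.16, either way. A call with a gripper value outside its range is refused whole. The fingers move at their own pace and stop on an object; the grip force is fixed at half the most. Time passes only in rows, so rows that do not move let the fingers close, or fill a call up. It gives the time, the measured TCP pose, the force, the opening and the grip force at its end, in the units of the state.
- sensors.get_obs(): the state, without advancing time (a new reading comes with each control period).
- imaging.get_image(name): name is "scene" or "side" or "wrist"; returns a dict with "color" (420x560x3 uint8, blue, green, red), "range_z" (420x560 float32, mm along the optical axis (not along the pixel's ray), 0 where there is no reading), "vertical_fov" (degrees; the focal length in pixels is half the picture's height over the tangent of half this angle, whatever the lens; pixels are square), "cx", "cy" (the principal point, pixels), "rvec" (rotation vector, rad) and "tvec" (3), from world to camera coordinates, as OpenCV has them; the wrist camera has in their place "tool_from_camera" (4x4, takes a point from camera to tool coordinates, whose origin is the TCP and whose axes are the flange's). Camera axes: x right, y down, z forward; pixel columns grow to the right and rows downward; lengths in mm; the calibration is good to about 2 mm. A picture is of the moment at which its call begins: read the wrist's pose just before it.
- close_job(): hands the job in; it is judged then, once.
The state is a dict: "t": time; "qpos": joint angles; "qvel": joint speeds; "joint_torque": joint torques, N m; "ee_pos": TCP position; "orientation": TCP orientation; "ft_force": force on the tool from outside, world axes, zero at the start; "moment": the same for the moment, N m; "width": finger opening in mm; "grasp_force": force on a finger pad.
Only numpy, scipy, OpenCV 4.12 (cv2) and the standard library are available. Lean on these libraries where they do the work, as an engineer would, in place of code of your own. Each camera call takes 0.05 s, during which the arm holds its last target. There are 200 camera calls.

## Task

The round-capped filter cartridge in the two-bay dock is spent. First vent the dock: push the spring-return vent slide all the way to its far end and let it spring back home. Then push the round-capped cartridge down until its push-to-release latch lets go and it springs up, pull it out and stand it upright on the floor of the steel tray; leave the square-capped cartridge latched in its bay and do not disturb the bottles and glassware.

Things in the scene. Friction and masses are not known exactly. Their poses are not given: they have to be found in the camera images.
- dock: Two-bay filter dock, fixed: white block 150 (x) x 200 (y) x 80 mm high. Origin: centre of its underside, z up. Flat deck at z = 80 mm. Vent slide at the front (-x); two bays at x = +22, y = +48 and -48 mm, either may hold either cartridge. Each is a 29.6 mm square well, 11 mm keyway on its +x side, with a spring ejector below and a catch over the cartridge's lug.
- vent_slide (a joint): Spring-return vent slide on the dock's deck: travel along the dock's +y, 0 = home (spring end), 0.030 m = far end stop. The spring takes 1.2 N to leave home and about 3 N at the end, and returns it when let go.
- vent_top (a point): Centre of the top of the vent slide's upright black ribbed tab; moves with the slide. Tab 12 mm (dock x) x 18 mm (dock y), 26 mm high below this point, on a flat foot 26 x 34 x 5 mm just over the deck. The point is 113.5 mm above the bench; at home it is at dock x = -45, y = -18 mm.
- cart_round: Spent cartridge, about 60 g, 84 mm tall: grey stem 28 x 28 x 62 mm, on it a black ROUND ribbed cap, 34 mm diameter (35 over ribs), 22 mm high. A lug on the stem's +x side sticks out 9 mm, 10 wide, 20 to 28 mm above the foot. Origin: centre of the foot, z up, x as the dock's x at the start. Latched, the foot is about 26.5 mm above the bench; it cannot be pulled out then.
- round_top (a point): Centre of the round cap's top, 84 mm above the foot. Latched: about 110.5 mm above the bench. Pressed straight down about 7.5 mm to a hard stop (about 8 N; 103 mm) the catch moves aside and stays so; let up, the ejector lifts the cartridge to 136 mm and holds it there, loose and upright. Lift it another 30 mm or more to clear the deck. Once released it does not latch again.
- cart_square: The other cartridge, the same but for its SQUARE black cap, 34 x 34 mm, 22 mm high. Origin, axes and latched height as for the round-capped one. It must stay latched.
- tray: Open steel tray, 150 x 150 mm outside, 28 mm high, walls and floor 4 mm, fixed to the bench. Origin at the centre of its underside; inner floor 4 mm above it.
- sample_21: Bystander: sample bottle with black cap, 42 mm diameter, 93 mm tall, origin at the centre of its foot.
- flask_50: Bystander: stoppered volumetric flask, 49 mm diameter, 150 mm tall, origin at the centre of its foot.
- wash_bottle: Bystander: wash bottle with red spout, 64 mm diameter, 201 mm tall, origin under its middle; the bottle's axis lies 20 mm towards its own -y.
- beaker_50: Bystander: small glass beaker, 46 mm diameter, 56 mm tall, origin at the centre of its foot.
Not all that is in view belongs to the job. What is shaped like the cart_round but green is not meant.

How it is judged (in metres and radians):
On the way, in this order (a step that is already met when the one before it is completed fails the run):
1. the vent slide is pushed to its far end (within 3 mm) (value of joint vent_slide above 0.027 m), for 0.05 s.
2. the vent slide is let go and is back home (within 3 mm) (value of joint vent_slide below 0.003 m and contact force between the fingers and vent_slide below 0.05 N), for 0.1 s.
3. the round-capped cartridge, still in its bay, is pressed at least 3.5 mm below its latched height (z of cart_round in the frame of dock between 0.014 and 0.0225 m and x of cart_round in the frame of dock between 0.017 and 0.027 m), for 0.02 s.
4. it has sprung up at least 18 mm above its latched height (z of cart_round in the frame of dock above 0.044 m), for 0.1 s.
At the end, for the whole second after the job is handed in: The round-capped cartridge stands upright (within 0.1 rad) and at rest on the tray's floor, its foot's centre within 62 mm of the tray's centre along each tray axis; the square-capped cartridge is still latched (height within 4 mm of the start); the vent slide is home (within 3 mm) (x of cart_round in the frame of tray between -0.062 and 0.062 m and y of cart_round in the frame of tray between -0.062 and 0.062 m and z of cart_round in the frame of tray between 0 and 0.008 m and angle between cart_round's own z axis and vertical below 0.1 rad and linear speed of cart_round below 0.02 m/s and z of cart_square in the frame of dock between 0.022 and 0.03 m and value of joint vent_slide below 0.003 m); the robot touches nothing.
It fails at once if the square-capped cartridge is released or pressed in (more than 5 mm up or down) (z of cart_square in the frame of dock above 0.031 m or z of cart_square in the frame of dock below 0.021 m).
It fails at once if a bystander is shifted by more than 30 mm or tipped: sample_21 (distance of sample_21 from where it was at the start of the episode above 0.03 m or angle between sample_21's own z axis and vertical above 0.3 rad).
It fails at once if a bystander is shifted by more than 30 mm or tipped: flask_50 (distance of flask_50 from where it was at the start of the episode above 0.03 m or angle between flask_50's own z axis and vertical above 0.3 rad).
It fails at once if a bystander is shifted by more than 30 mm or tipped: wash_bottle (distance of wash_bottle from where it was at the start of the episode above 0.03 m or angle between wash_bottle's own z axis and vertical above 0.3 rad).
It fails at once if a bystander is shifted by more than 30 mm or tipped: beaker_50 (distance of beaker_50 from where it was at the start of the episode above 0.03 m or angle between beaker_50's own z axis and vertical above 0.3 rad).
It also fails if it takes over 54 s, if anything falls off the work surface, if the arm or the gripper's body presses on something with over 40 N, if the wrist force passes 120 N, or if a joint passes its speed limit or range.

## Working session

There is one attempt and no reset: what is moved stays moved. The work goes in short steps, Python scripts to look and compute and a tool call to move; the robot and the scene stay as the last step left them, time stands still between calls to the robot, and variables do not carry over. Pictures are saved under pics/ and viewed, at most 10 in all, crops included, and the job is handed in when it is done.

Besides the shell and the picture viewer there is one more tool, called after ">>>" as name(argument=value, ...), one argument or row to a line, values as JSON. servo_tool: Moves the arm, as the interface text tells. Its arguments: {"type":"object","properties":{"steps":{"type":"array"}},"required":["steps"]}

```bash
mkdir -p pics; cat > h.py <<'E'
import numpy as np, cv2
from workcell import sensors, imaging
def snap(name,fn=None):
    o=sensors.get_obs(); im=imaging.get_image(name)
    if fn: cv2.imwrite('pics/'+fn,im['color'])
    H,W=im['range_z'].shape; f=H/2/np.tan(np.radians(im['vertical_fov'])/2)
    if 'rvec' in im:
        R=cv2.Rodrigues(np.array(im['rvec'],float))[0]; t=np.array(im['tvec'],float).ravel()
        Rw=R.T; c=-R.T@t
    else:
        T=np.array(im['tool_from_camera']); Rt=cv2.Rodrigues(np.array(o['orientation'],float))[0]
        Rw=Rt@T[:3,:3]; c=Rt@T[:3,3]+np.array(o['ee_pos'])
    v,u=np.mgrid[:H,:W]
    d=np.stack([(u-im['cx'])/f,(v-im['cy'])/f,np.ones((H,W))],-1)@Rw.T
    P=c+d*im['range_z'][...,None]; P[im['range_z']==0]=np.nan
    return im,P,c,d   # d: ray per pixel
def plane(c,d,u,v,z):
    r=d[int(v),int(u)]; return c+r*(z-c[2])/r[2]
E
python3 - <<'E'
from h import *
for n in('scene','side','wrist'):
    im,P,c,d=snap(n,n+'0.png'); print(n,c.round(),im['vertical_fov'],np.isnan(P[...,0]).mean())
    np.savez(n+'0.npz',P=P,c=c,d=d,im=im['color'])
print(sensors.get_obs())
E
```

```text
scene [ -53. -768. 1204.] 43.273786564335914 0.003903061224489796
side [1028.  965.  579.] 54.31714747579004 0.07150085034013605
wrist [162. 608. 384.] 66.93119759410718 0.003932823129251701
{'t': 0.15, 'qpos': array([ 1.16402418e+00,  4.23666372e-01,  1.63049128e+00, -1.92214705e-05,
        1.08862083e+00, -1.90163767e-02]), 'qvel': array([ 0.00133903, -0.00186522, -0.00388044,  0.00124352,  0.0014056 ,
        0.00099905]), 'joint_torque': array([-1.24841872e-04, -5.44976199e+01, -2.73920882e+01,  6.44193403e-02,
        2.05135590e-02, -8.70093527e-05]), 'ee_pos': array([236.14006353, 578.20844842, 222.088714  ]), 'orientation': array([-6.05217808e-01, -3.08250593e+00,  1.82615427e-03]), 'ft_force': array([-0.47590121, -0.25110784, -0.63817049]), 'moment': array([ 0.01985865,  0.03764686, -0.03764932]), 'grasp_force': 0.0, 'width': 87.71390755497369}
```

View pics/scene0.png

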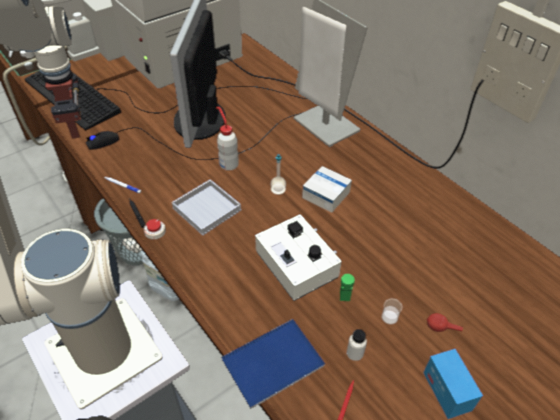

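View pics/side0.png

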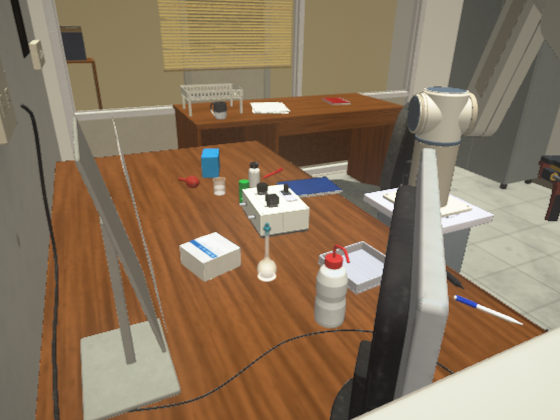

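The scene view shows the dock at about (298,255): slide tab at (288,257), caps at (295,229) and (315,252), and the tray at (206,206). The side view has caps at (262,188) and (272,200).

```bash
python3 - <<'E'
from h import *
a=np.load('scene0.npz');P,c,d,im=a['P'],a['c'],a['d'],a['im']
b=np.load('side0.npz')
cv2.imwrite('pics/crop.png',np.hstack([cv2.resize(im[205:305,240:350],(440,400),interpolation=2),cv2.resize(b['im'][165:240,230:315],(340,400)[0:2],interpolation=2)]))
for n,(u,v) in dict(capA=(295,227),capB=(315,250),tab=(288,256),tray=(206,206),white=(300,270),green=(347,280),sample=(358,336),flask=(278,186),wash=(227,150),beak=(391,310),box=(327,180)).items(): print(n,P[v,u].round())
# dock deck
reg=np.zeros(im.shape[:2],bool); reg[205:300,250:345]=1
m=reg&(abs(P[...,2]-80)<4)
q=P[m][:,:2].astype(np.float32); print(m.sum(),cv2.minAreaRect(q))
reg[:]=0; reg[175:240,165:245]=1
for lo,hi in((20,34),):
    m=reg&(P[...,2]>lo)&(P[...,2]<hi); print('tray',m.sum(),cv2.minAreaRect(P[m][:,:2].astype(np.float32)))
E
```

```text
capA [570. -44. 111.]
capB [ 564. -137.  108.]
tab [ 498. -105.  101.]
tray [464. 262.   4.]
white [ 505. -149.   80.]
green [ 580. -249.   84.]
sample [ 487. -388.   93.]
flask [678. 173.  35.]
wash [613. 358.  89.]
beak [ 639. -361.   26.]
box [807.  89.  51.]
2202 ((544.0012817382812, -115.43978881835938), (265.3651123046875, 152.33494567871094), 84.51025390625)
tray 334 ((461.5003356933594, 253.99867248535156), (153.56890869140625, 157.6486053466797), 5.78765869140625)
```

View pics/crop.png

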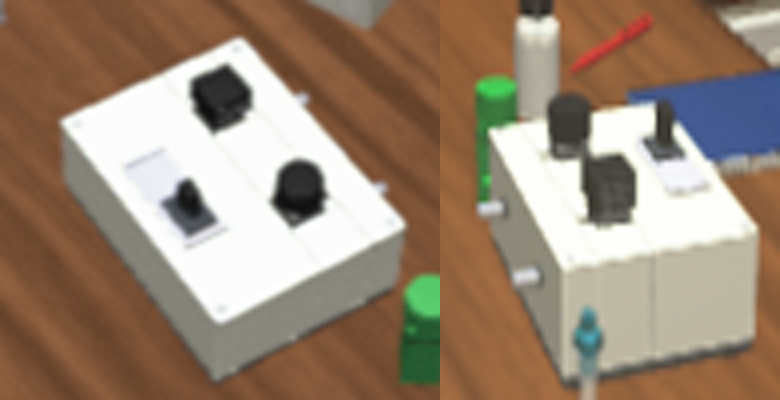

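The round cap is the right-hand one, near (564,-137); the square cap is near (570,-44). I'm moving over the dock for a wrist look.

>>> servo_tool(
  steps=[
    [[0.0145,-0.028,0.009],[0,0,0.72],1],
    [[0.0145,-0.028,0.009],[0,0,0.72],1],
    [[0.0145,-0.028,0.009],[0,0,0.72],1],
    [[0.0145,-0.028,0.009],[0,0,0.72],1],
    [[0.0145,-0.028,0.009],[0,0,0.72],1],
    [[0.0145,-0.028,0.009],[0,0,0.72],1],
    [[0.0145,-0.028,0.009],[0,0,0.72],1],
    [[0.0145,-0.028,0.009],[0,0,0.72],1],
  ],
)

```text
t: 0.82
ee_pos: [352.6, 353.0, 294.9]
orientation: [-0.448, -3.109, 0.0]
ft_force: [1.0, 0.7, -0.4]
width: 87.8
grasp_force: 0.0
```

>>> servo_tool(
  steps=[
    [[0.0145,-0.028,0],[0,0,0.72],1],
    [[0.0145,-0.028,0],[0,0,0.72],1],
    [[0.0145,-0.028,0],[0,0,0.72],1],
    [[0.0145,-0.028,0],[0,0,0.72],1],
    [[0.0145,-0.028,0],[0,0,0.72],1],
    [[0.0145,-0.028,0],[0,0,0.72],1],
    [[0.0145,-0.028,0],[0,0,0.72],1],
    [[0.0145,-0.028,0],[0,0,0.72],1],
  ],
)

```text
t: 1.48
ee_pos: [468.6, 129.0, 294.6]
orientation: [-0.292, -3.128, 0.0]
ft_force: [0.7, 0.2, 0.1]
width: 87.8
grasp_force: 0.0
```

>>> servo_tool(
  steps=[
    [[0.0145,-0.028,0],[0,0,0.72],-1],
    [[0.0145,-0.028,0],[0,0,0.72],-1],
    [[0.0145,-0.028,0],[0,0,0.72],-1],
    [[0.0145,-0.028,0],[0,0,0.72],-1],
    [[0.0145,-0.028,0],[0,0,0.72],-1],
    [[0.0145,-0.028,0],[0,0,0.72],-1],
    [[0.0145,-0.028,0],[0,0,0.72],-1],
    [[0,0,0],[0,0,0],-1],
  ],
)

```text
t: 2.15
ee_pos: [571.8, -69.6, 294.4]
orientation: [0.159, 3.136, -0.002]
ft_force: [0.4, -0.3, -0.5]
width: 38.1
grasp_force: 0.0
```

```bash
python3 - <<'E'
from h import *
im,P,c,d=snap('wrist','w1.png'); col=im['color']
np.savez('w1.npz',P=P,c=c,d=d,im=col)
z=P[...,2]
o=sensors.get_obs();print(o['ee_pos'],o['orientation'],o['width'],o['qpos'].round(2),c)
m=((abs(z-80)<5)&(col.min(-1)>150)).astype(np.uint8)
n,l,s,ce=cv2.connectedComponentsWithStats(m); k=1+s[1:,4].argmax()
print('deck',s[k],np.nanmedian(z[l==k]),cv2.minAreaRect(P[l==k][:,:2].astype(np.float32)))
dark=((z>98)&(z<125)&(col.max(-1)<90)).astype(np.uint8)
n,l,s,ce=cv2.connectedComponentsWithStats(dark)
for k in range(1,n):
    if s[k,4]>60:
        q=P[l==k]; zt=np.nanpercentile(q[:,2],80); t=q[q[:,2]>zt-5]
        print(s[k],ce[k].round(),zt.round(1),cv2.minAreaRect(t[:,:2].astype(np.float32)))
E
```

```text
[570.49418039 -67.57888503 294.13200209] [-1.60095289e-01 -3.13712298e+00  3.09381049e-04] 34.02443454950239 [-0.14  0.27  1.67 -0.    1.19 -1.61] [491.75154379 -61.97787407 456.10907117]
deck [  174    89   178   127 18245] 79.93099825895592 ((548.469482421875, -83.3263168334961), (199.91233825683594, 149.80523681640625), 84.659912109375)
[237 112  18  13 226] [245. 118.] 113.6 ((502.4422912597656, -96.67709350585938), (16.870288848876953, 11.303741455078125), 84.26608276367188)
[207 164  30  30 708] [221. 179.] 111.0 ((565.1298828125, -131.87718200683594), (31.847074508666992, 31.340473175048828), 84.97457885742188)
[292 164  28  30 747] [306. 180.] 111.0 ((574.6787719726562, -38.05938720703125), (30.599903106689453, 31.769601821899414), 85.2208480834961)
```

View pics/w1.png

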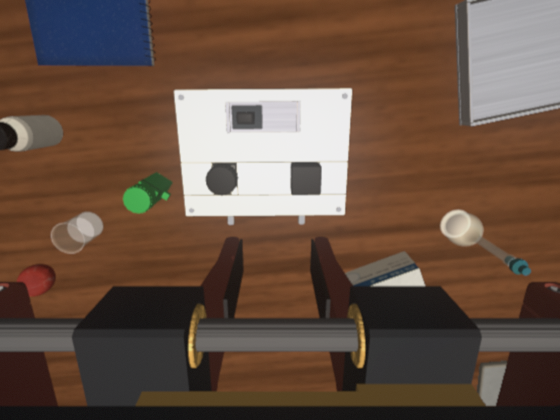

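The wrist view shows the tab at (245,118), the round cap at (221,179) and the square cap at (306,180). The dock sits at (548.5,-83.3) with yaw -5.3°, which agrees with the features. Next is to go beside the tab with the fingers shut.

>>> servo_tool(
  steps=[
    [[-0.0088,-0.0079,-0.015],[0,0,0.06],-1],
    [[-0.0088,-0.0079,-0.015],[0,0,0.06],-1],
    [[-0.0088,-0.0079,-0.015],[0,0,0.06],-1],
    [[-0.0088,-0.0079,-0.015],[0,0,0.06],-1],
    [[-0.0088,-0.0079,-0.015],[0,0,0.06],-1],
    [[-0.0088,-0.0079,-0.015],[0,0,0.06],-1],
    [[-0.0088,-0.0079,-0.015],[0,0,0.06],-1],
    [[-0.0088,-0.0079,-0.015],[0,0,0.06],-1],
  ],
)

```text
t: 2.87
ee_pos: [498.4, -127.8, 174.0]
orientation: [-0.141, -3.138, -0.001]
ft_force: [-1.2, 0.2, -0.1]
width: 0.4
grasp_force: 0.0
```

>>> servo_tool(
  steps=[
    [[0,0,-0.0125],[0,0,0],-1],
    [[0,0,-0.0125],[0,0,0],-1],
    [[0,0,-0.0125],[0,0,0],-1],
    [[0,0,-0.0125],[0,0,0],-1],
    [[0,0,-0.0125],[0,0,0],-1],
    [[0,0,-0.0125],[0,0,0],-1],
    [[0,0,0],[0,0,0],-1],
    [[0,0,0],[0,0,0],-1],
  ],
)

```text
t: 3.53
ee_pos: [498.6, -127.7, 99.4]
orientation: [-0.141, -3.137, -0.001]
ft_force: [0.4, -0.8, 0.7]
width: 0.8
grasp_force: 0.0
```

>>> servo_tool(
  steps=[
    [[0.0004,0.0045,-0.0005],[0,0,0],-1],
    [[0.0004,0.0045,-0.0005],[0,0,0],-1],
    [[0.0004,0.0045,-0.0005],[0,0,0],-1],
    [[0.0004,0.0045,-0.0005],[0,0,0],-1],
    [[0.0004,0.0045,0],[0,0,0],-1],
    [[0.0004,0.0045,0],[0,0,0],-1],
    [[0.0004,0.0045,0],[0,0,0],-1],
    [[0,0,0],[0,0,0],-1],
  ],
)

```text
t: 4.2
ee_pos: [502.6, -96.5, 97.9]
orientation: [0.141, 3.138, -0.0]
ft_force: [-0.1, -2.4, 1.8]
width: 0.4
grasp_force: 1.1
```

>>> servo_tool(
  steps=[
    [[0.0002,0.002,0],[0,0,0],-1],
    [[0.0002,0.002,0],[0,0,0],-1],
    [[0.0002,0.002,0],[0,0,0],-1],
    [[0.0002,0.002,0],[0,0,0],-1],
    [[0,0,0],[0,0,0],-1],
    [[0,0,0],[0,0,0],-1],
    [[0,0,0],[0,0,0],-1],
    [[0,0,0],[0,0,0],-1],
  ],
)

```text
t: 4.87
ee_pos: [503.1, -89.2, 97.7]
orientation: [0.142, 3.138, -0.0]
ft_force: [0.5, -3.6, 0.7]
width: 0.3
grasp_force: 1.4
```

>>> servo_tool(
  steps=[
    [[0.0002,0.002,0],[0,0,0],-1],
    [[0.0002,0.002,0],[0,0,0],-1],
    [[0,0,0],[0,0,0],-1],
    [[0,0,0],[0,0,0],-1],
    [[0,0,0],[0,0,0],-1],
    [[0,0,0],[0,0,0],-1],
    [[0,0,0],[0,0,0],-1],
    [[0,0,0],[0,0,0],-1],
  ],
)

```text
t: 5.53
ee_pos: [503.4, -85.1, 97.7]
orientation: [0.142, 3.138, -0.0]
ft_force: [0.8, -3.3, 2.3]
width: 0.3
grasp_force: 1.5
```

```bash
python3 - <<'E'
from h import *
im,P,c,d=snap('scene','s2.png')
cv2.imwrite('pics/s2c.png',cv2.resize(im['color'][205:305,240:350],(660,600),interpolation=2))
m=(P[...,2]>98)&(im['color'].max(-1)<90)&(P[...,2]<116)&(abs(P[...,0]-504)<12)&(P[...,1]>-90)&(P[...,1]<-30)
print(P[m].round(),sensors.get_obs()['ee_pos'],sensors.get_obs()['ft_force'])
E
```

```text
[[500. -63. 108.]
 [499. -65. 107.]
 [498. -67. 105.]
 [499. -65.  98.]
 [495. -74. 106.]
 [494. -80. 112.]
 [494. -76. 105.]
 [492. -82. 112.]
 [495. -83. 110.]
 [493. -77. 101.]
 [492. -82. 108.]
 [494. -85. 109.]
 [493. -81. 101.]
 [494. -84. 104.]
 [494. -89. 109.]
 [492. -86. 103.]] [503.47987895 -85.15360363  97.70863313] [ 0.64342467 -3.73873175  2.04752503]
```

View pics/s2c.png

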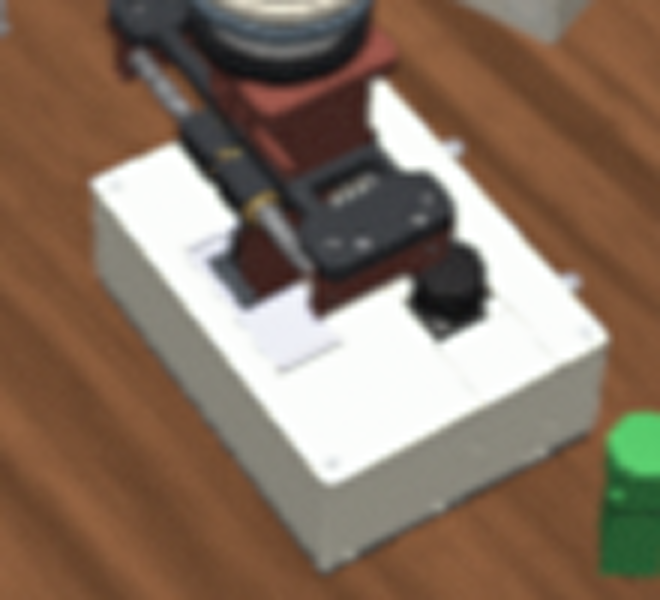

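The crop shows the slide's foot at (235,275), close to the far end of its recess (195,245) but not yet stopped. I'll push on until the force rises.

>>> servo_tool(
  steps=[
    [[0.0002,0.002,0],[0,0,0],-1],
    [[0.0002,0.002,0],[0,0,0],-1],
    [[0,0,0],[0,0,0],-1],
    [[0,0,0],[0,0,0],-1],
    [[0,0,0],[0,0,0],-1],
    [[0,0,0],[0,0,0],-1],
    [[0,0,0],[0,0,0],-1],
    [[0,0,0],[0,0,0],-1],
  ],
)

```text
t: 6.25
ee_pos: [503.7, -84.0, 97.8]
orientation: [0.14, 3.138, -0.007]
ft_force: [-2.4, -21.6, 2.6]
width: 0.5
grasp_force: 10.9
```

>>> servo_tool(
  steps=[
    [[0.0001,0.001,0],[0,0,0],-1],
    [[0.0001,0.001,0],[0,0,0],-1],
    [[0,0,0],[0,0,0],-1],
    [[0,0,0],[0,0,0],-1],
    [[0,0,0],[0,0,0],-1],
    [[0,0,0],[0,0,0],-1],
    [[0,0,0],[0,0,0],-1],
    [[0,0,0],[0,0,0],-1],
  ],
)

```text
t: 6.92
ee_pos: [503.7, -83.6, 97.9]
orientation: [0.138, 3.139, -0.01]
ft_force: [-3.4, -32.1, 2.4]
width: 0.2
grasp_force: 16.2
```

It's at the stop. Backing off to let it spring home, then rising.

>>> servo_tool(
  steps=[
    [[-0.0007,-0.007,0],[0,0,0],-1],
    [[-0.0007,-0.007,0],[0,0,0],-1],
    [[-0.0007,-0.007,0],[0,0,0],-1],
    [[-0.0007,-0.007,0],[0,0,0],-1],
    [[-0.0007,-0.007,0],[0,0,0],-1],
    [[-0.0007,-0.007,0],[0,0,0],-1],
    [[-0.0007,-0.007,0],[0,0,0],-1],
    [[0,0,0],[0,0,0],-1],
  ],
)

```text
t: 7.58
ee_pos: [498.7, -128.9, 97.5]
orientation: [-0.143, -3.138, -0.0]
ft_force: [-0.7, -0.1, 0.3]
width: 0.4
grasp_force: 0.0
```

>>> servo_tool(
  steps=[
    [[0,0,0.01],[0,0,0],-1],
    [[0,0,0.01],[0,0,0],-1],
    [[0,0,0.01],[0,0,0],-1],
    [[0,0,0.01],[0,0,0],-1],
    [[0.012,0,0],[0,0,0],-1],
    [[0.012,0,0],[0,0,0],-1],
    [[0,0,0],[0,0,0],-1],
    [[0,0,0],[0,0,0],-1],
  ],
)

```text
t: 8.25
ee_pos: [523.5, -127.9, 138.5]
orientation: [0.141, 3.137, -0.0]
ft_force: [-0.1, 0.4, -0.3]
width: 0.5
grasp_force: 0.0
```

```bash
python3 - <<'E'
from h import *
im,P,c,d=snap('scene','s3.png')
cv2.imwrite('pics/s3c.png',cv2.resize(im['color'][205:305,240:350],(660,600),interpolation=2))
o=sensors.get_obs();print(o['ee_pos'],o['ft_force'],o['orientation'])
E
```

```text
[ 522.73951445 -127.86121895  138.11254886] [-1.28475269 -0.40336641 -0.17359708] [-1.41182870e-01 -3.13832338e+00  2.87707852e-05]
```

View pics/s3c.png

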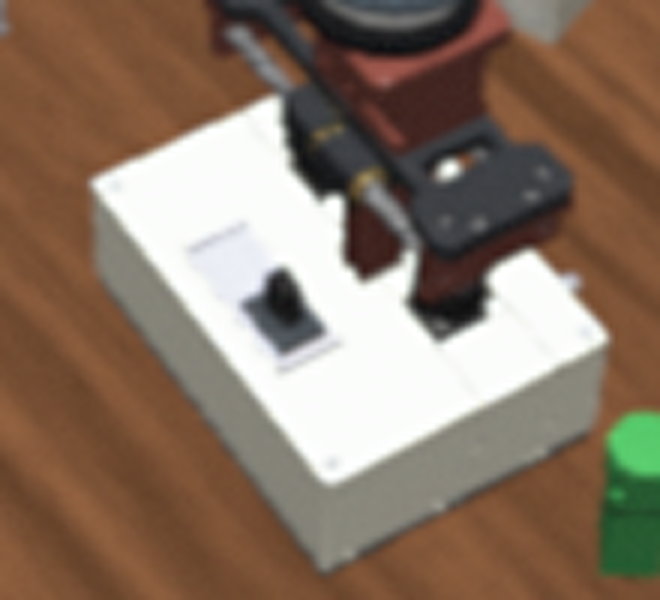

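The slide's foot at (285,320) is back at its home end. Next I press the round cap with the fingers shut.

>>> servo_tool(
  steps=[
    [[0.0105,-0.0011,0],[0,0,0],-1],
    [[0.0105,-0.0011,0],[0,0,0],-1],
    [[0.0105,-0.0011,0],[0,0,0],-1],
    [[0.0105,-0.0011,0],[0,0,0],-1],
    [[0,0,-0.008],[0,0,0],-1],
    [[0,0,-0.008],[0,0,0],-1],
    [[0,0,-0.004],[0,0,0],-1],
    [[0,0,0],[0,0,0],-1],
  ],
)

```text
t: 8.97
ee_pos: [563.4, -132.1, 115.7]
orientation: [-0.142, -3.135, -0.001]
ft_force: [-0.3, -0.6, 0.2]
width: 0.2
grasp_force: 0.0
```

>>> servo_tool(
  steps=[
    [[0,0,-0.003],[0,0,0],-1],
    [[0,0,-0.003],[0,0,0],-1],
    [[0,0,-0.003],[0,0,0],-1],
    [[0,0,-0.003],[0,0,0],-1],
    [[0,0,-0.002],[0,0,0],-1],
    [[0,0,0],[0,0,0],-1],
    [[0,0,0],[0,0,0],-1],
    [[0,0,0],[0,0,0],-1],
  ],
)

```text
t: 9.63
ee_pos: [564.8, -132.5, 103.9]
orientation: [-0.142, -3.138, 0.0]
ft_force: [-2.5, -0.1, 4.6]
width: 0.6
grasp_force: 2.2
```

>>> servo_tool(
  steps=[
    [[0,0,-0.0015],[0,0,0],-1],
    [[0,0,-0.0015],[0,0,0],-1],
    [[0,0,-0.001],[0,0,0],-1],
    [[0,0,0],[0,0,0],-1],
    [[0,0,0],[0,0,0],-1],
    [[0,0,0],[0,0,0],-1],
    [[0,0,0],[0,0,0],-1],
    [[0,0,0],[0,0,0],-1],
  ],
)

```text
t: 10.3
ee_pos: [565.0, -132.7, 102.8]
orientation: [0.142, 3.138, -0.001]
ft_force: [-12.3, 1.2, 32.9]
width: 0.4
grasp_force: 16.2
```

Hard stop reached. Rise slowly, then open above.

>>> servo_tool(
  steps=[
    [[0,0,0.006],[0,0,0],-1],
    [[0,0,0.006],[0,0,0],-1],
    [[0,0,0.006],[0,0,0],-1],
    [[0,0,0.007],[0,0,0],-1],
    [[0,0,0.01],[0,0,0],-1],
    [[0,0,0.02],[0,0,0],-1],
    [[0,0,0.02],[0,0,0],0.2],
    [[0,0,0.02],[0,0,0],0.4],
  ],
)

```text
t: 10.97
ee_pos: [565.1, -132.5, 195.7]
orientation: [-0.142, -3.138, -0.0]
ft_force: [0.7, -0.1, 0.1]
width: 10.5
grasp_force: 0.0
```

>>> servo_tool(
  steps=[
    [[0,0,0.02],[0,0,0],0.5],
    [[0,0,0.02],[0,0,0],0.5],
    [[0,0,0],[0,0,0],0.5],
    [[0,0,0],[0,0,0],0.5],
    [[0,0,0],[0,0,0],0.5],
    [[0,0,0],[0,0,0],0.5],
    [[0,0,0],[0,0,0],0.5],
    [[0,0,0],[0,0,0],0.5],
  ],
)

```text
t: 11.63
ee_pos: [564.6, -132.4, 233.6]
orientation: [-0.142, -3.137, -0.001]
ft_force: [-0.9, 0.5, -0.4]
width: 63.4
grasp_force: 0.0
```

```bash
python3 - <<'E'
from h import *
im,P,c,d=snap('wrist','w2.png'); col=im['color']; z=P[...,2]
o=sensors.get_obs();print(o['ee_pos'],o['ft_force'],o['orientation'],o['width'])
dark=((z>98)&(z<145)&(col.max(-1)<90)).astype(np.uint8)
n,l,s,ce=cv2.connectedComponentsWithStats(dark)
for k in range(1,n):
    if s[k,4]>60:
        q=P[l==k]; zt=np.nanpercentile(q[:,2],80); t=q[q[:,2]>zt-5]
        print(s[k],ce[k].round(),zt.round(1),cv2.minAreaRect(t[:,:2].astype(np.float32)))
E
```

```text
[ 564.75462123 -132.41168334  233.81315703] [ 0.33020043 -0.48434335  0.19623483] [-1.41804660e-01 -3.13693251e+00 -4.22657041e-04] 64.72952628960714
[300 115  22  15 307] [310. 122.] 113.4 ((501.7962646484375, -97.16532135009766), (17.620826721191406, 10.990949630737305), 84.9196548461914)
[ 258  179   38   42 1279] [276. 199.] 136.3 ((564.5590209960938, -133.06173706054688), (31.77056312561035, 31.74452781677246), 83.52831268310547)
[ 357  178   40   36 1251] [377. 195.] 110.9 ((574.8076782226562, -38.87223815917969), (32.560508728027344, 32.08295440673828), 84.1417236328125)
```

View pics/w2.png

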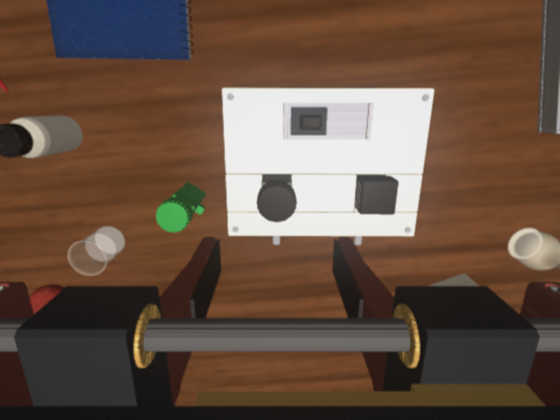

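The round cap at (276,199) is up at 136 mm, at (564.6,-133), and the square cap is still at 111 mm. Descending to grip.

>>> servo_tool(
  steps=[
    [[0,0,-0.018],[0,0,0],0.5],
    [[0,0,-0.018],[0,0,0],0.5],
    [[0,0,-0.018],[0,0,0],0.5],
    [[0,0,-0.018],[0,0,0],0.5],
    [[0,0,-0.018],[0,0,0],0.5],
    [[0,0,-0.018],[0,0,0],0.5],
    [[0,0,-0.018],[0,0,0],0.5],
    [[0,0,0],[0,0,0],0.5],
  ],
)

```text
t: 12.35
ee_pos: [562.7, -131.9, 105.1]
orientation: [-0.142, -3.132, -0.002]
ft_force: [-0.6, -0.2, -0.4]
width: 65.5
grasp_force: 0.0
```

>>> servo_tool(
  steps=[
    [[0,0,0],[0,0,0],0.2],
    [[0,0,0],[0,0,0],0],
    [[0,0,0],[0,0,0],-0.2],
    [[0,0,0],[0,0,0],-0.5],
    [[0,0,0],[0,0,0],-0.8],
    [[0,0,0],[0,0,0],-1],
    [[0,0,0],[0,0,0],-1],
    [[0,0,0],[0,0,0],-1],
  ],
)

```text
t: 13.02
ee_pos: [565.5, -132.6, 109.1]
orientation: [0.142, 3.137, -0.0]
ft_force: [0.6, -0.8, 1.1]
width: 33.2
grasp_force: 30.0
```

>>> servo_tool(
  steps=[
    [[0,0,0.008],[0,0,0],-1],
    [[0,0,0.01],[0,0,0],-1],
    [[0,0,0.012],[0,0,0],-1],
    [[0,0,0.012],[0,0,0],-1],
    [[0,0,0.012],[0,0,0],-1],
    [[0,0,0.012],[0,0,0],-1],
    [[0,0,0.012],[0,0,0],-1],
    [[0,0,0.012],[0,0,0],-1],
  ],
)

```text
t: 13.68
ee_pos: [565.1, -132.5, 200.2]
orientation: [0.142, 3.138, -0.0]
ft_force: [0.5, -0.4, -1.7]
width: 33.7
grasp_force: 30.0
```

>>> servo_tool(
  steps=[
    [[-0.0065,0.0242,0],[0,0,0],-1],
    [[-0.0065,0.0242,0],[0,0,0],-1],
    [[-0.0065,0.0242,0],[0,0,0],-1],
    [[-0.0065,0.0242,0],[0,0,0],-1],
    [[-0.0065,0.0242,0],[0,0,0],-1],
    [[-0.0065,0.0242,0],[0,0,0],-1],
    [[-0.0065,0.0242,0],[0,0,0],-1],
    [[-0.0065,0.0242,0],[0,0,0],-1],
  ],
)

```text
t: 14.35
ee_pos: [512.7, 62.2, 199.5]
orientation: [0.142, 3.138, 0.0]
ft_force: [-0.8, -0.4, -1.6]
width: 33.3
grasp_force: 30.0
```

>>> servo_tool(
  steps=[
    [[-0.0065,0.0242,0],[0,0,0],-1],
    [[-0.0065,0.0242,0],[0,0,0],-1],
    [[-0.0065,0.0242,0],[0,0,0],-1],
    [[-0.0065,0.0242,0],[0,0,0],-1],
    [[-0.0065,0.0242,0],[0,0,0],-1],
    [[-0.0065,0.0242,0],[0,0,0],-1],
    [[-0.0065,0.0242,0],[0,0,0],-1],
    [[-0.0065,0.0242,0],[0,0,0],-1],
  ],
)

```text
t: 15.02
ee_pos: [460.7, 255.9, 199.5]
orientation: [0.142, 3.138, 0.0]
ft_force: [0.1, 0.2, -1.0]
width: 33.4
grasp_force: 30.0
```

```bash
python3 - <<'E'
from h import *
im,P,c,d=snap('side','d3.png'); z=P[...,2]; b=np.load('side0.npz')
o=sensors.get_obs();print(o['ee_pos'],o['ft_force'],o['orientation'],o['width'],o['grasp_force'])
# held cartridge: grey pixels below the fingers
m=(np.hypot(P[...,0]-o['ee_pos'][0],P[...,1]-o['ee_pos'][1])<30)&(z>60)&(z<185)
print(np.nanpercentile(z[m],[0,1,5,50]).round(1), [ (h,np.nanmean(P[m&(abs(z-h)<4)],0).round(1)) for h in (150,165,175)])
cv2.imwrite('pics/d3c.png',cv2.resize(im['color'][120:330,240:450],(600,600),interpolation=2))
E
```

```text
[460.15544155 259.16783239 199.58791704] [-0.55676399  2.34609352  0.18905113] [0.14050431 3.13804017 0.00347374] 33.156490072024255 30.000299513339996
[141.9 142.8 144.6 165. ] [(150, array([463.7, 266.4, 149.9])), (165, array([465.5, 265.6, 165.5])), (175, array([464.7, 265.1, 174.9]))]
```

View pics/d3c.png

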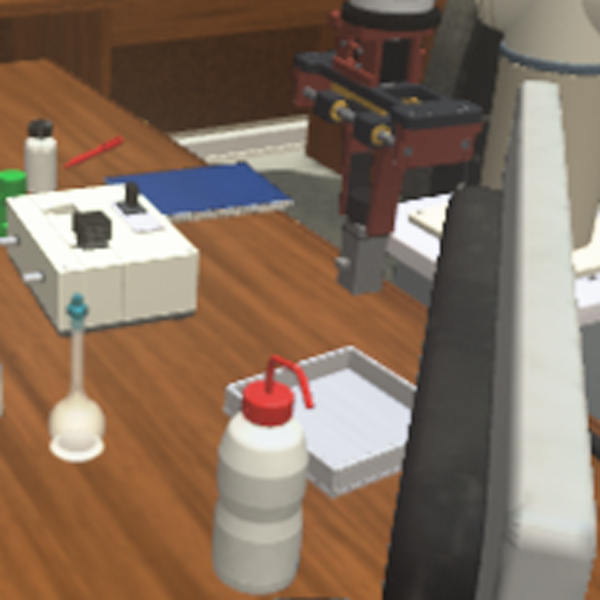

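The cartridge hangs upright at (363,265), with its foot at about 142 mm over the tray. Lowering it.

>>> servo_tool(
  steps=[
    [[0,0,-0.015],[0,0,0],-1],
    [[0,0,-0.015],[0,0,0],-1],
    [[0,0,-0.015],[0,0,0],-1],
    [[0,0,-0.015],[0,0,0],-1],
    [[0,0,-0.015],[0,0,0],-1],
    [[0,0,-0.015],[0,0,0],-1],
    [[0,0,-0.015],[0,0,0],-1],
    [[0,0,-0.01],[0,0,0],-1],
  ],
)

```text
t: 15.73
ee_pos: [460.9, 254.4, 83.0]
orientation: [-0.142, -3.138, 0.001]
ft_force: [0.1, 0.0, -0.3]
width: 33.3
grasp_force: 30.0
```

>>> servo_tool(
  steps=[
    [[0,0,-0.005],[0,0,0],-1],
    [[0,0,-0.005],[0,0,0],-1],
    [[0,0,-0.004],[0,0,0],-1],
    [[0,0,-0.003],[0,0,0],-1],
    [[0,0,-0.002],[0,0,0],-1],
    [[0,0,0],[0,0,0],-1],
    [[0,0,0],[0,0,0],-1],
    [[0,0,0],[0,0,0],-1],
  ],
)

```text
t: 16.4
ee_pos: [461.3, 254.8, 65.0]
orientation: [0.142, 3.138, 0.0]
ft_force: [-0.1, 0.7, 0.1]
width: 33.4
grasp_force: 30.0
```

>>> servo_tool(
  steps=[
    [[0,0,-0.001],[0,0,0],-1],
    [[0,0,-0.001],[0,0,0],-1],
    [[0,0,-0.001],[0,0,0],-1],
    [[0,0,0],[0,0,0],-1],
    [[0,0,0],[0,0,0],-1],
    [[0,0,0],[0,0,0],-1],
    [[0,0,0],[0,0,0],-1],
    [[0,0,0],[0,0,0],-1],
  ],
)

```text
t: 17.07
ee_pos: [461.1, 254.7, 61.7]
orientation: [0.142, 3.138, 0.0]
ft_force: [0.5, 0.3, -0.1]
width: 33.2
grasp_force: 30.0
```

>>> servo_tool(
  steps=[
    [[0,0,-0.001],[0,0,0],-1],
    [[0,0,-0.001],[0,0,0],-1],
    [[0,0,0],[0,0,0],-1],
    [[0,0,0],[0,0,0],-1],
    [[0,0,0],[0,0,0],-1],
    [[0,0,0],[0,0,0],-1],
    [[0,0,0],[0,0,0],-1],
    [[0,0,0],[0,0,0],-1],
  ],
)

```text
t: 17.73
ee_pos: [461.7, 255.0, 61.4]
orientation: [0.142, 3.137, 0.001]
ft_force: [-4.1, -2.0, 18.8]
width: 33.3
grasp_force: 30.0
```

Floor contact. I'll relieve it by 1 mm, open and rise.

>>> servo_tool(
  steps=[
    [[0,0,0.001],[0,0,0],-1],
    [[0,0,0],[0,0,0],-1],
    [[0,0,0],[0,0,0],-0.1],
    [[0,0,0],[0,0,0],0.2],
    [[0,0,0],[0,0,0],0.5],
    [[0,0,0],[0,0,0],0.5],
    [[0,0,0],[0,0,0],0.5],
    [[0,0,0],[0,0,0],0.5],
  ],
)

```text
t: 18.4
ee_pos: [461.0, 254.7, 60.5]
orientation: [-0.142, -3.138, 0.0]
ft_force: [-0.6, -0.7, -0.2]
width: 65.5
grasp_force: 0.0
```

>>> servo_tool(
  steps=[
    [[0,0,0.01],[0,0,0],0.5],
    [[0,0,0.015],[0,0,0],0.5],
    [[0,0,0.02],[0,0,0],0.5],
    [[0,0,0.02],[0,0,0],0.5],
    [[0,0,0.02],[0,0,0],0.5],
    [[0,0,0.02],[0,0,0],0.5],
    [[0,0,0.02],[0,0,0],0.5],
    [[0,0,0],[0,0,0],0.5],
  ],
)

```text
t: 19.07
ee_pos: [463.2, 255.8, 190.0]
orientation: [0.142, 3.133, 0.005]
ft_force: [0.3, -0.2, 0.5]
width: 65.5
grasp_force: 0.0
```

```bash
python3 - <<'E'
from h import *
im,P,c,d=snap('side','d4.png'); z=P[...,2]
m=(np.hypot(P[...,0]-461,P[...,1]-255)<30)&(z>35)&(z<100)
print('cart top',np.nanpercentile(z[m],99), [np.nanmean(P[m&(abs(z-h)<5)],0).round(1) for h in (45,60,80)])
im,P,c,d=snap('wrist','w4.png');z=P[...,2];col=im['color']
m=(z>82)&(z<94)&(col.max(-1)<90)
print('cap',m.sum(),cv2.minAreaRect(P[m][:,:2].astype(np.float32)),np.nanmedian(z[m]))
im,P,c,d=snap('scene');z=P[...,2]
for x,y,h in((502,-97,113),(574,-39,111)):
    m=(abs(P[...,0]-x)<12)&(abs(P[...,1]-y)<14)&(z>95); print(np.nanmean(P[m],0).round(1),np.nanmax(z[m]))
cv2.imwrite('pics/w4c.png',col)
E
```

```text
cart top 89.30595806907738 [array([465.9, 263.7,  44.9]), array([464.2, 265.1,  60. ]), array([466. , 267.1,  80.5])]
cap 582 ((501.3322448730469, 371.56787109375), (281.8800048828125, 31.960966110229492), 70.59124755859375) 87.60944158429734
[ 499.  -100.5  106.7] 115.49051079416495
[573.8 -38.  108.8] 114.01258697554249
```

View pics/w4c.png

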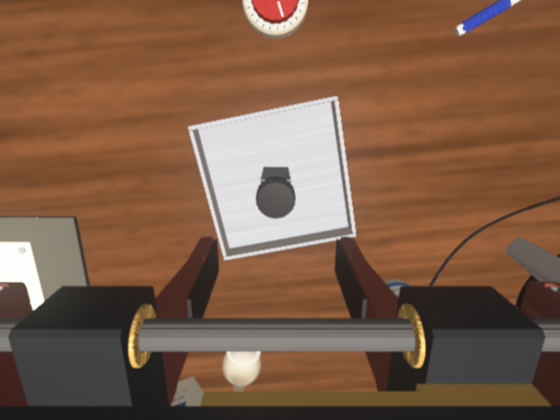

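The wrist view shows the cartridge standing at (276,195), well inside the tray. The side view puts its top at 88–89 mm and shows no lean, the slide and square cap are unchanged, and the gripper is clear. Handing in.

```bash
python3 -c "
from workcell import close_job
print(close_job())"
```

```text
the job is handed in; nothing more can be done
None
```

The job is handed in, and no verdict came back: I vented the dock and the slide sprang home, then released the round-capped cartridge and stood it upright in the steel tray; the square-capped one is still latched, and I saw no bystander disturbed.

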